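Check the polisher's emergency stop

TASK

Do the start-of-day check of the polisher's emergency stop on the grey control box: push the red mushroom head in until it latches and stays in by itself, twist it clockwise (seen from above) until it springs back out, then press the blue reset button fully in and let it go. Do it all by pushing with the fingertips: do not grip the red head, do not press the green start button, and leave the things lying round the box where they are.

Things in the scene. Friction and masses are not known exactly. Their poses are not given: they have to be found in the camera images.
- control_box: Grey metal control box, fixed to the bench, 90 (x) x 220 (y) x 72 mm high; origin at the centre of its underside on the bench, z up. Its flat top is 72 mm above the origin. The red emergency stop stands on the top at x = 0, y = +58 mm; the blue and the green push button stand on the top at x = 0, y = -28 mm and y = -78 mm, in either order.
- estop_head: The whole red head (hub and lobes), turning and sliding; origin on its axis, level with the box top when the head is out.
- estop_lobes: The three lobes of the red head, reaching 32 mm from the axis at 0, 120 and 240 degrees from this body's x (which is the box's x at rest). Their undersides lie 16 mm below the hub's top; their tops carry on the dome, 3 mm below it at the hub and 11 mm at the rim's edge. Each is 12 mm wide at the hub and 27 mm at the rim. Origin as estop_head.
- estop_top (a point): Centre of the top of the red emergency stop's head, 36 mm above the box top when out, on the upright axis about which it slides and turns; moves and turns with the head. z up. The head is a red mushroom cap 64 mm across: a slightly domed hub, 36 mm in diameter, and three lobes parted by open finger scallops. White arrows show the turning sense.
- estop_scallop (a point): Point on the head in the middle of one of the three finger scallops between the lobes, 35 mm from the axis, 10 mm below the hub's top; at rest it lies on the box's -x side of the axis. The scallop is open outward, 25 mm wide at the hub (18 mm from the axis) and 40 mm at the rim. A fingertip let down here beside the hub can push the flank of the next lobe round the axis (about 3 N).
- estop_bezel (a point): Fixed point on the stop's axis, at the top of the yellow bezel (50 mm in diameter, 8 mm high) that stands on the box top. Between bezel and head shows the green stem, 33 mm in diameter: 12 mm of it with the head out, 5 mm with the head latched in.
- estop_push (a joint): How far the red head is pushed in, m: 0 out. It is sprung (3 N, rising to about 8 N), latches when pushed 7 mm in, and stops at 10 mm; let go when latched it stays at about 7 mm. A clockwise turn of about 0.65 rad frees the latch and the spring drives it back to 0.
- estop_turn (a joint): Clockwise turn of the red head seen from above, rad: 0 at rest, stop at 1.0. A light spring turns it back to 0 when it is let go, latched or not. If it is held turned while it is pushed in, it does not latch.
- reset_button (a joint): How far the blue reset button is pushed in, m: 0 out, 0.006 fully in (5 N); it springs back.
- reset_button_top (a point): Centre of the top of the blue reset button's cap, 24 mm in diameter, 22 mm above the box top when out, 10 mm proud of its dark bezel, 40 mm in diameter. It is pressed straight down.
- start_button (a joint): How far the green start button is pushed in, m: 0 out, 0.006 fully in. Not to be pressed.
- start_button_top (a point): Centre of the top of the green start button's cap, the same size and height as the blue one.
- sword_hilt: Loose wooden sword hilt with a white ray-skin panel, lying flat, 254 (x) x 39 (y) x 29 mm high; origin at the centre of its underside.
- compound_tin: Loose round tin of polishing compound, aluminium with a brass lid, 71 mm in diameter, 32 mm high; origin at the centre of its underside.
- brass_mallet: Loose small mallet lying on the bench: brass head 28 mm in diameter and 70 mm long (y), wooden handle 16 mm thick reaching 198 mm to -x; origin under the middle of the head.
- polisher: Green bench polishing motor with two cotton wheels, fixed on the bench to the robot's right, 500 (x, over its spindle tips) x 170 (y) x 210 mm high; origin at the centre of its underside.

How it is judged:
On the way, in this order (a step that is already met when the one before it is completed fails the run):
1. the red head is latched in and stays in with nothing touching it (value of joint estop_push above 0.0055 m and contact force between the fingers and estop_head below 0.3 N), for 0.2 s.
2. the red head has sprung back out (value of joint estop_push below 0.0015 m), for 0.2 s.
3. the blue reset button is pressed in with the red head out (value of joint reset_button above 0.004 m and value of joint estop_push below 0.0015 m), for 0.05 s.
At the end, for the whole second after the job is handed in: The red head is out (within 1.5 mm) and turned back (within 0.1 rad), the blue and green buttons are out (within 1 mm), and hilt, tin and mallet are within 10 mm of where they lay (value of joint estop_push below 0.0015 m and value of joint estop_turn below 0.1 rad and value of joint each of reset_button, start_button below 0.001 m and distance of each of sword_hilt, compound_tin, brass_mallet from where it was at the start of the episode below 0.01 m); the robot touches nothing.
It fails at once if the red head is gripped (its lobes are squeezed with more than 15 N) (contact force between the fingers and estop_lobes above 15 N).
It fails at once if the green start button is pressed (more than 2 mm) (value of joint start_button above 0.002 m).
It fails at once if the hilt, the tin or the mallet is moved more than 10 mm or lifted (distance of any of sword_hilt, compound_tin, brass_mallet from where it was at the start of the episode above 0.01 m).
It also fails if it takes over 58 s, if anything falls off the work surface, if the arm or the gripper's body presses on something with over 40 N, if the wrist force passes 120 N, or if a joint passes its speed limit or range.

ROBOT

A 6-joint arm with a two-finger parallel gripper is mounted at the origin on the work surface. World frame = base frame: x ahead of the robot, y to its left, z up, the work surface at z = 0. Lengths are in m, angles in rad, forces in N, time in s.
With the tool pointing down it reaches from about 0.35 to 0.775 m from the base axis. Payload 7.3 kg.
Tool frame: the origin (TCP) lies midway between the tips of the shut fingers; the grasp point (between the pads) lies arm.tcp_to_grasp behind it (arm.tcp_to_grasp is the distance from the TCP to the grasp point, in m); z points along the fingers, y is the direction in which the jaws open and shut (so a half turn about z gives the same grasp; the last joint's range is limited). The gripper opens to 92 mm and grips with 3 to 60 N. Pads are 19 mm wide; open, the fingers measure 130 mm over their backs; the gripper's body (75 mm by 190 mm) begins 47 mm behind the grasp point.
Start: joints at [1.14, 0.342, 1.524, -0, 1.275, -0.146], TCP at [0.147, 0.504, 0.227] pointing down, gripper open.
Joint ranges: [-2.53, 2.53], [-0.77, 2.02], [0.04, 2.7], [-1, 4.14], [0.28, 2.66], [-3.11, 3.11]. Speed limits (rad/s): [2.57, 2.57, 3.14, 3.14, 3.14, 3.14].

INTERFACE

Orientations are given as a rotation vector (axis times angle).
In Python, from cell import status, capture, job, silhouettes, place_of, arm gives the robot as it stands. The module is installed in compiled form; this text tells all that it offers.
- The arm moves only by the tool arm_command, never from a script. Its argument "rows" is a list of rows, each a list of 4 numbers: the shift along the tool's x, y, z in mm, then the turn about the tool's z in rad. In form: [[tx, ty, tz, yaw], ...]. A call has 1 to 12 rows; each row is the pose to reach, as a shift and turn from the pose commanded when the call began, along the tool's axes at that moment; what a row does not reach only later rows make up. A row lasts 1/8 s, in which the tool goes at most 62.5 mm and 10.7 degrees, less where a joint would pass 70% of its speed; a pose out of reach is approached as far as the arm can. A call with a gripper value outside its range is refused whole. "grip" is the opening in per cent of the stroke, from 0 (shut) to 100 (fully open), set as the call begins (left out, the last holds). The fingers move at their own pace and stop on an object; the grip force is fixed at half the most. Time passes only in rows, so rows that repeat a pose let the fingers close. It gives the time, the measured TCP pose, the force and the opening at its end, in the units of the state.
- status.sense(): the state, without advancing time (a new reading comes with each control period).
- capture(name): name is "scene" or "side" or "wrist"; returns a dict with "image" (480x640x3 uint8, blue, green, red), "fx", "fy", "cx", "cy" (pixels), "k1" (the pictures are not rectified: a ray, as slopes to the right and down, at radius r is drawn at 1 + k1 r^2 times it, then the intrinsics apply), "rvec" (rotation vector, rad) and "tvec" (3), from world to camera coordinates, as OpenCV has them. Camera axes: x right, y down, z forward; pixel columns grow to the right and rows downward; lengths in m; the calibration is good to about 2 mm. A picture is of the moment at which its call begins. There is no depth.
- job.job_done(): hands the job in, once; it reports no verdict.
Trained networks look in a picture, given as the dict that the camera call returned (one of the last four; its "shot" number tells which), for a name from the list of things; names that differ only in an ending like _2 or _b are one class to them, and where a whole thing is asked for, a point or a joint stands for the part that bears it (a point fixed in the world has none). Each returns a list of dicts, best first, with "conf" (0 to 1); they miss things now and then, are a little off and sometimes report something else, mostly with a low value. They report only what shows in the picture. A call takes as long as a camera call.
- silhouettes(picture, target): "pixels" (480x640 bool, what is visible of it).
- place_of(picture, target): "centre" ([x, y, z] in m, in world coordinates, good to about 4 mm: a listed point, or the origin of a listed thing).
The state is a dict: "time_s": time; "joint_positions": joint angles; "joint_velocities": joint speeds; "tau": joint torques, N m; "ee_pos": TCP position; "tool_rot": TCP orientation; "wrist_force": force on the tool from outside, world axes, zero at the start; "moment": the same for the moment, N m; "gripper_width": finger opening in m.
Only numpy, scipy, OpenCV 4.12 (cv2) and the standard library are available. Lean on these libraries where they do the work, as an engineer would, in place of code of your own. Each camera call takes 0.05 s, during which the arm holds its last target.

## Working session

There is one attempt and no reset: what is moved stays moved. The work goes in short steps, Python scripts to look and compute and a tool call to move; the robot and the scene stay as the last step left them, time stands still between calls to the robot, and variables do not carry over. Pictures are saved under pics/ and viewed, and the job is handed in when it is done.

Besides the shell and the picture viewer there is one more tool, called after "Call:" as a command line: name --pt "numbers of a row" for each row, then --argument value for the rest. arm_command: Moves the arm, as the interface text tells. Its arguments: {"type":"object","properties":{"rows":{"type":"array"},"grip":{"type":"number"}},"required":["rows"]}

```bash
mkdir -p pics; python3 - <<'E'
from cell import status,capture,place_of,arm
import cv2
s=status.sense();print({k:s[k] for k in ('time_s','ee_pos','tool_rot','wrist_force','gripper_width')})
print(arm.tcp_to_grasp)
for n in ('scene','side'):
    p=capture(n);cv2.imwrite(f'pics/{n}0.png',p['image'])
    for t in ('control_box','estop_top','estop_scallop','estop_bezel','reset_button_top','start_button_top','compound_tin','brass_mallet','sword_hilt','polisher'):
        print(n,t,[(round(r['conf'],2),[round(float(v),4) for v in r['centre']]) for r in place_of(p,t)[:2]])
print(status.sense()['time_s'])
E
```

```text
{'time_s': 0.0, 'ee_pos': array([0.14729972, 0.5034706 , 0.2260429 ]), 'tool_rot': array([-4.45763259e-01, -3.10935107e+00,  2.38261601e-03]), 'wrist_force': array([-0.15026758,  0.0926781 , -0.06776707]), 'gripper_width': 0.09183178001284227}
0.0188
scene control_box [(0.64, [0.4968, 0.1304, -0.0046]), (0.37, [0.4855, 0.183, 0.0744])]
scene estop_top [(0.76, [0.4883, 0.1811, 0.1099]), (0.55, [0.4963, 0.3318, -0.0011])]
scene estop_scallop [(0.93, [0.4476, 0.1762, 0.0982]), (0.64, [0.4953, 0.1272, -0.005])]
scene estop_bezel [(0.68, [0.484, 0.1806, 0.0807])]
scene reset_button_top [(0.58, [0.52, 0.0538, 0.0937]), (0.4, [0.6369, 0.1343, 0.0002])]
scene start_button_top [(0.52, [0.4528, 0.1762, 0.0978]), (0.39, [0.5085, 0.1004, 0.0949])]
scene compound_tin [(0.85, [0.6344, 0.1319, 0.0003])]
scene brass_mallet []
scene sword_hilt [(0.88, [0.4987, 0.3305, -0.006])]
scene polisher [(0.78, [0.468, -0.5947, -0.0026])]
side control_box [(0.73, [0.4979, 0.1233, 0.0014])]
side estop_top [(0.56, [0.485, 0.183, 0.1081])]
side estop_scallop [(0.92, [0.4529, 0.1743, 0.0958])]
side estop_bezel [(0.71, [0.4868, 0.1846, 0.0827])]
side reset_button_top [(0.57, [0.5181, 0.0505, 0.0934])]
side start_button_top [(0.44, [0.5097, 0.1019, 0.0944])]
side compound_tin [(0.59, [0.6333, 0.1303, -0.0025])]
side brass_mallet [(0.68, [0.6167, -0.0331, 0.001])]
side sword_hilt [(0.82, [0.4962, 0.3273, -0.0022])]
side polisher [(0.83, [0.4634, -0.5969, -0.0025])]
1.1
```

View pics/scene0.png

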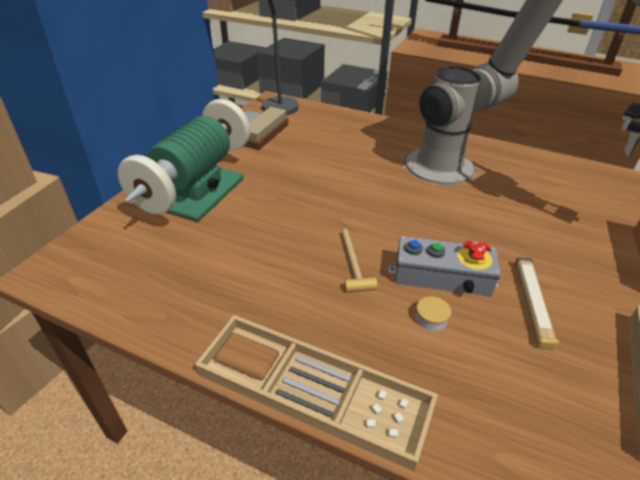

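View pics/side0.png

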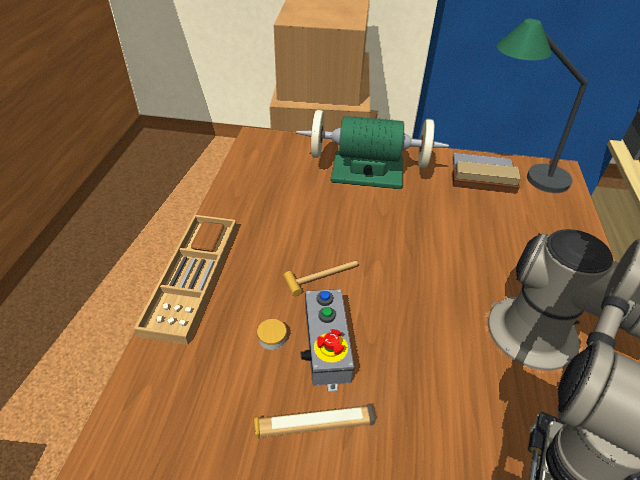

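Both views agree. The e-stop is at about (0.487, 0.182), green is in the middle and blue is at the far end, with box yaw about 0.24 rad. In the scene picture, blue is at (415,245), green at (437,250) and red at (477,250). I'll move above the box with the fingers shut.

Call:
arm_command --pt "-50 -30 -10 0.13" --pt "-100 -60 -20 0.26" --pt "-150 -90 -30 0.4" --pt "-205 -120 -30 0.53" --pt "-260 -150 -30 0.66" --pt "-310 -180 -30 0.8" --pt "-365 -210 -30 0.93" --pt "-420 -243 -30 1.05" --pt "-444 -260 -30 1.05" --pt "-444 -260 -30 1.05" --pt "-444 -260 -30 1.05" --grip 0

```text
time_s: 2.48
ee_pos: [0.5, 0.13, 0.2566]
tool_rot: [-1.944, -2.467, 0.0]
wrist_force: [-0.5, 0.2, 0.7]
gripper_width: 0.0001
```

```bash
cat > h.py <<'E'
import numpy as np,cv2
def proj(p,X):
    X=np.asarray(X,float).reshape(-1,3)
    R=cv2.Rodrigues(np.array(p['rvec'],float))[0];c=X@R.T+np.ravel(p['tvec'])
    u=c[:,:2]/c[:,2:];r2=(u**2).sum(1,keepdims=True);u=u*(1+p['k1']*r2)
    return u*[p['fx'],p['fy']]+[p['cx'],p['cy']]
def back(p,px,z):
    px=np.asarray(px,float)
    d=(px-[p['cx'],p['cy']])/[p['fx'],p['fy']];u=d.copy()
    for _ in range(20): u=d/(1+p['k1']*(u@u))
    R=cv2.Rodrigues(np.array(p['rvec'],float))[0];C=-R.T@np.ravel(p['tvec']);r=R.T@np.r_[u,1]
    return C+r*(z-C[2])/r[2]
E
python3 - <<'E'
from cell import status,capture,place_of
import cv2
from h import *
s=status.sense();print({k:s[k] for k in ('time_s','ee_pos','tool_rot','joint_positions','gripper_width')})
p=capture('wrist');cv2.imwrite('pics/w1.png',p['image'])
for t in ('control_box','estop_top','estop_scallop','estop_bezel','reset_button_top','start_button_top'):
    print(t,[(round(r['conf'],2),[round(float(v),4) for v in r['centre']],proj(p,r['centre'])[0].round()) for r in place_of(p,t)[:2]])
E
```

```text
{'time_s': 2.475, 'ee_pos': array([0.5000144 , 0.13004998, 0.25660154]), 'tool_rot': array([-1.94389502e+00, -2.46699366e+00,  1.26399054e-04]), 'joint_positions': array([ 1.05737078e-01,  3.04721666e-01,  1.49407378e+00,  4.90679859e-04,
        1.34340245e+00, -1.30456186e-01]), 'gripper_width': 0.00011123927808494831}
control_box [(0.97, [0.5033, 0.1259, 0.0016], array([319., 216.]))]
estop_top [(0.66, [0.4835, 0.1802, 0.1061], array([312., 172.]))]
estop_scallop [(0.17, [0.5081, 0.103, 0.0926], array([319., 255.]))]
estop_bezel [(0.66, [0.4823, 0.1862, 0.0832], array([313., 164.]))]
reset_button_top [(0.56, [0.4855, 0.1812, 0.1082], array([314., 171.]))]
start_button_top [(0.97, [0.5031, 0.1018, 0.0938], array([313., 255.]))]
```

View pics/w1.png

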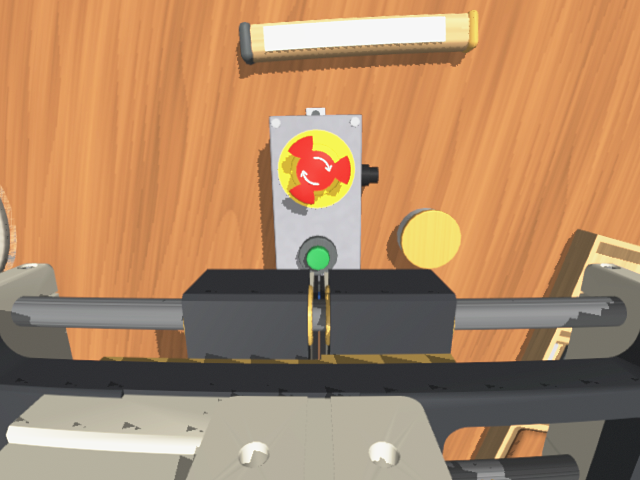

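The wrist view shows the box upright in the picture, with the red hub near (317,171) and green at (318,259). Blue is hidden behind the gripper. Next I'll refine the axis position.

```bash
python3 - <<'E'
from cell import status,capture,place_of,silhouettes
import cv2
from h import *
p=capture('wrist');im=p['image'].astype(int);b,g,r=im[...,0],im[...,1],im[...,2]
print(p['fx'],p['k1'])
def blob(m,box):
    M=np.zeros(m.shape,np.uint8);x0,y0,x1,y1=box;M[y0:y1,x0:x1]=m[y0:y1,x0:x1];return M
red=blob((r>150)&(g<80)&(b<80),(260,120,370,220))
pts=cv2.findNonZero(red);c,rad=cv2.minEnclosingCircle(pts);print('red',c,rad,back(p,c,.1), len(pts))
bz=blob(((r>150)&(g>120)&(b<100))|((r>150)&(g<80)&(b<80)),(260,120,370,220))
c,rad=cv2.minEnclosingCircle(cv2.findNonZero(bz));print('yel',c,rad,back(p,c,.08))
gr=blob((g>120)&(r<90)&(b<130),(290,230,350,280));c,rad=cv2.minEnclosingCircle(cv2.findNonZero(gr));print('grn',c,rad,back(p,c,.094))
e=np.array(status.sense()['ee_pos'])
print('tcp px',proj(p,[e,e+[0,0,.047],e+[0,0,.066]]))
R=cv2.Rodrigues(np.array(p['rvec']))[0];print('cam',-R.T@np.ravel(p['tvec']))
# other cams
for n in ('scene','side'):
    q=capture(n)
    I=q['image'].astype(int);B,G,Rr=I[...,0],I[...,1],I[...,2]
    for nm,m,z,est in (('blue',(B>110)&(Rr<90)&(B>G+50),.094,(.519,.052)),('green',(G>100)&(Rr<90)&(G>B+20),.094,(.508,.1))):
        u=proj(q,[[*est,z]])[0].astype(int)
        M=blob(m,(u[0]-15,u[1]-15,u[0]+15,u[1]+15));t=cv2.findNonZero(M)
        if t is not None:
            c=t.reshape(-1,2).mean(0);print(n,nm,c,len(t),back(q,c,z-.003))
    print(n,'red',place_of(q,'estop_top')[0]['centre'])
    cv2.imwrite(f'pics/{n}1.png',q['image'])
    if n=='side':
        cv2.imwrite('pics/sidec.png',cv2.resize(q['image'][200:420,220:440],None,fx=2.7,fy=2.7,interpolation=3))
cv2.imwrite('pics/w1c.png',cv2.resize(p['image'][100:370,180:460],None,fx=2.2,fy=2.2,interpolation=3))
E
```

```text
339.03205845532835 -0.062089274004418396
red (315.14984130859375, 169.8123016357422) 34.06425857543945 [0.486124   0.18233947 0.1       ] 1712
yel (314.5, 169.5) 73.6241455078125 [0.48542497 0.18178971 0.08      ]
grn (317.14178466796875, 257.2015075683594) 12.209736824035645 [0.50760893 0.10048021 0.094     ]
tcp px [[315.73339524 291.5910856 ]
 [314.81241105 340.72889656]
 [314.22286817 372.33520205]]
cam [0.48641854 0.19321935 0.41456595]
scene blue [414.52727273 244.07272727] 55 [0.52265531 0.05294661 0.091     ]
scene green [437.26666667 247.01666667] 60 [0.51021416 0.10153114 0.091     ]
scene red [0.4867, 0.1811, 0.1115]
side blue [324.32857143 295.17142857] 70 [0.51786833 0.05279864 0.091     ]
side green [326.32       311.41333333] 75 [0.50585204 0.10007962 0.091     ]
side red [0.4846, 0.1835, 0.1075]
```

View pics/sidec.png

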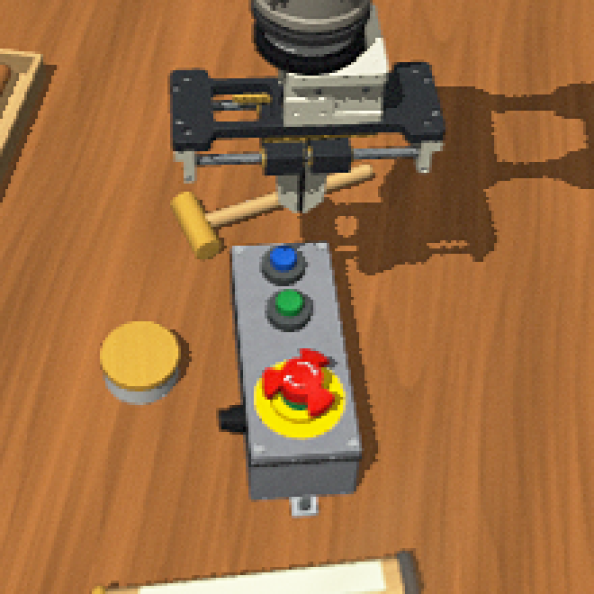

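View pics/w1c.png

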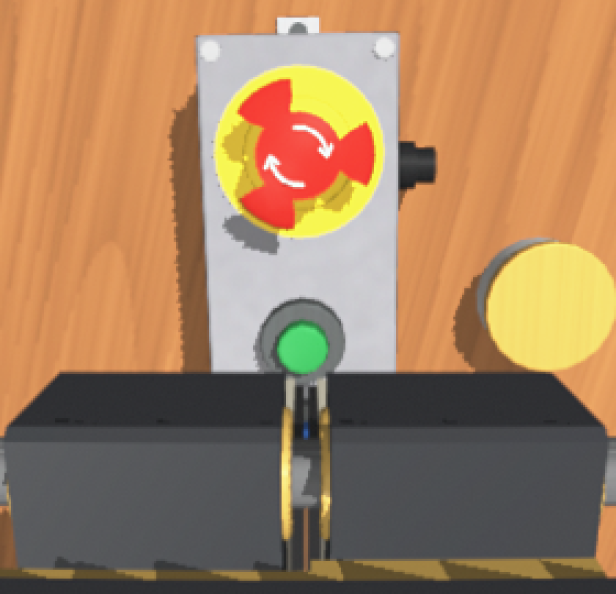

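The tip is tapered, so shut fingers should fit the scallop well. The axis is at about (0.486, 0.182). I'll go over it, push down about 9 mm, and lift.

Call:
arm_command --pt "30 -1 40 0" --pt "54 -1 90 0" --pt "54 -1 135 0" --pt "54 -1 146 0" --pt "54 -1 152 0" --pt "54 -1 157 0" --pt "54 -1 157.5 0" --pt "54 -1 157.5 0"

```text
time_s: 4.08
ee_pos: [0.4877, 0.1818, 0.1007]
tool_rot: [1.944, 2.466, 0.003]
wrist_force: [-2.8, -0.3, 4.9]
gripper_width: 0.0003
```

```bash
python3 - <<'E'
from cell import status
s=status.sense();print(s['ee_pos'],s['wrist_force'],s['time_s'])
E
```

```text
[0.48774811 0.18184024 0.10074431] [-2.76277933 -0.28321064  4.86181398] 4.075
```

Call:
arm_command --pt "0 0 2 0" --pt "0 0 3 0" --pt "0 0 3 0"

```text
time_s: 4.45
ee_pos: [0.4878, 0.1819, 0.0978]
tool_rot: [1.944, 2.466, 0.003]
wrist_force: [-3.8, -0.4, 5.6]
gripper_width: 0.0
```

Call:
arm_command --pt "0 0 -10 0" --pt "0 0 -35 0" --pt "0 -30 -50 0" --pt "0 -75 -50 0" --pt "0 -75 -50 0" --pt "0 -75 -50 0"

```text
time_s: 5.2
ee_pos: [0.4155, 0.1645, 0.1472]
tool_rot: [1.943, 2.466, 0.004]
wrist_force: [1.0, 0.4, 0.3]
gripper_width: 0.0006
```

```bash
python3 - <<'E'
from cell import status,capture,place_of
import cv2
from h import *
s=status.sense();print(s['ee_pos'],s['tool_rot'],s['wrist_force'],s['time_s'])
p=capture('side');cv2.imwrite('pics/s2.png',cv2.resize(p['image'][300:400,270:390],None,fx=6,fy=6,interpolation=3))
w=capture('wrist');cv2.imwrite('pics/w2.png',w['image'])
for q in (p,w):print([(r['conf'],r['centre']) for r in place_of(q,'estop_top')[:1]])
E
```

```text
[0.41545805 0.16454306 0.14723498] [1.9433572  2.46576123 0.00389889] [0.98763641 0.39181774 0.33577808] 5.2
[(0.95, [0.4835, 0.1823, 0.0985])]
[(0.59, [0.4822, 0.179, 0.0988])]
```

View pics/s2.png

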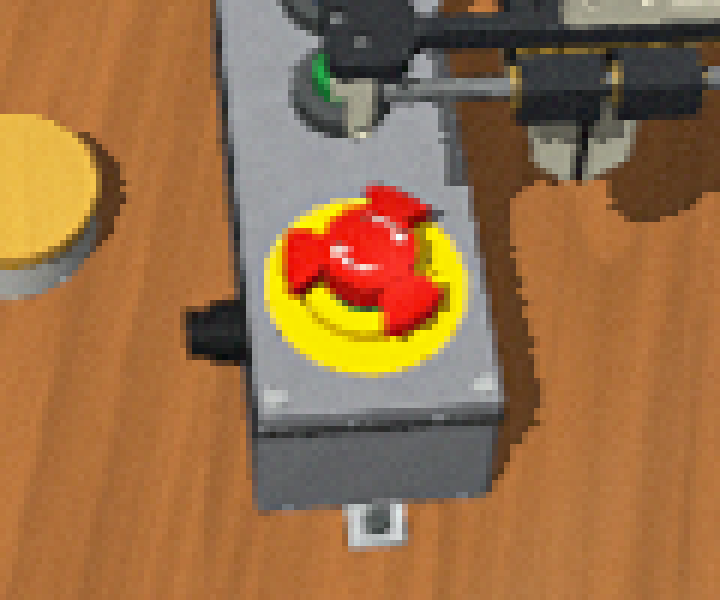

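View pics/w2.png

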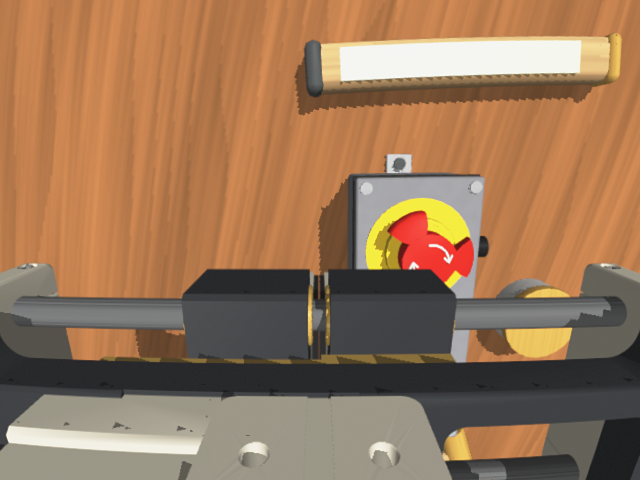

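The head is latched: its top is at z≈0.0985 and stays there with nothing touching it. Next I'll go down into the -x scallop.

Call:
arm_command --pt "0 33 0 0" --pt "0 36 20 0" --pt "0 36 40 0" --pt "0 36 52 0" --pt "0 36 60 0" --pt "0 36 60 0"

```text
time_s: 6.15
ee_pos: [0.449, 0.1728, 0.086]
tool_rot: [-1.944, -2.467, 0.001]
wrist_force: [-0.2, -0.6, -0.4]
gripper_width: 0.0005
```

```bash
python3 - <<'E'
from cell import status,capture,place_of
import cv2
from h import *
s=status.sense();print(s['ee_pos'],s['tool_rot'],s['wrist_force'],s['moment'],s['time_s'])
p=capture('side');a=cv2.resize(p['image'][300:400,270:390],None,fx=3.3,fy=5,interpolation=3)
w=capture('scene');b=cv2.resize(w['image'][200:300,390:510],None,fx=3.3,fy=5,interpolation=3)
cv2.imwrite('pics/s3.png',np.hstack([a,b]))
c=capture('wrist');cv2.imwrite('pics/w3.png',c['image'])
E
```

```text
[0.44902577 0.17275289 0.0859764 ] [-1.94418101e+00 -2.46726925e+00  5.63578268e-04] [-0.18076346 -0.62164675 -0.35736666] [-0.06057387 -0.01556752  0.00315788] 6.15
```

View pics/s3.png

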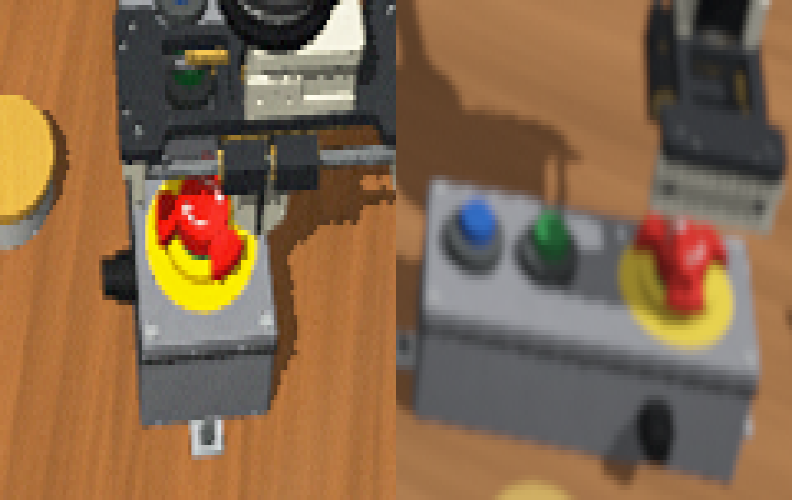

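View pics/w3.png

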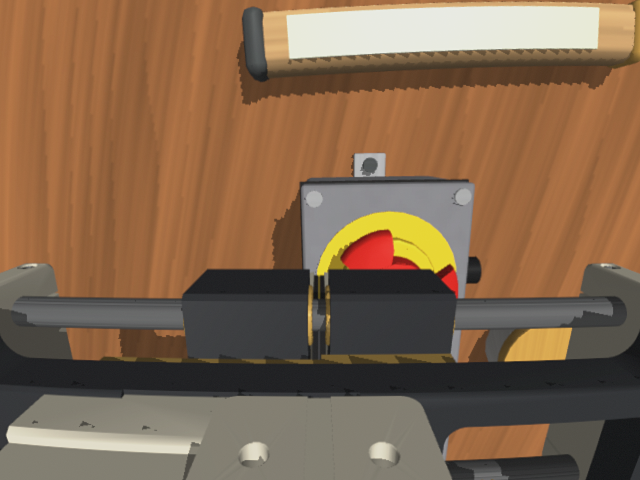

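The fingers are in the scallop with no contact force. I'll swing them clockwise round the axis (r≈38 mm), turning the tool with the arc.

Call:
arm_command --pt "3.8 0.2 0 0.1" --pt "7.5 0.8 0 0.2" --pt "11.2 1.7 0 0.3" --pt "14.8 3.0 0 0.4" --pt "18.2 4.7 0 0.5" --pt "21.5 6.6 0 0.6" --pt "24.5 8.9 0 0.7"

```text
time_s: 7.18
ee_pos: [0.4518, 0.1984, 0.0867]
tool_rot: [2.675, 1.647, -0.001]
wrist_force: [-1.0, -2.8, 1.2]
gripper_width: 0.0006
```

```bash
python3 - <<'E'
from cell import status,capture,place_of
import cv2
from h import *
s=status.sense();print(s['ee_pos'],s['tool_rot'],s['wrist_force'],s['moment'],s['time_s'])
p=capture('side');a=cv2.resize(p['image'][300:400,270:390],None,fx=3.3,fy=5,interpolation=3)
w=capture('scene');b=cv2.resize(w['image'][200:300,390:510],None,fx=3.3,fy=5,interpolation=3)
cv2.imwrite('pics/s4.png',np.hstack([a,b]))
for q in (p,w):print([(r['conf'],r['centre']) for r in place_of(q,'estop_top')[:1]])
E
```

```text
[0.4517777  0.19836672 0.08673075] [ 2.67492141e+00  1.64670151e+00 -6.55971242e-04] [-1.00445065 -2.81743224  1.16126888] [-0.57525219  0.31334158 -0.04183042] 7.175
[(0.54, [0.4854, 0.1787, 0.1013])]
[(0.79, [0.4867, 0.1799, 0.0999])]
```

View pics/s4.png

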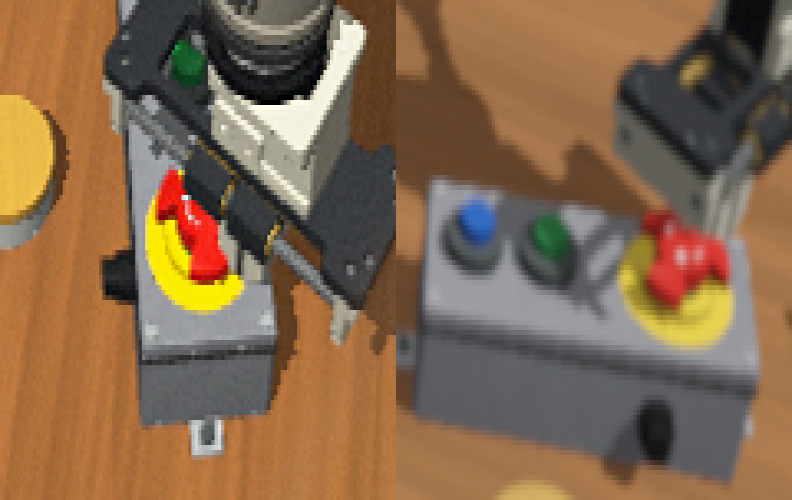

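It's turning, with about 3 N on the finger. I'll continue the arc.

Call:
arm_command --pt "3.8 0.2 0 0.1" --pt "7.5 0.8 0 0.2" --pt "11.2 1.7 0 0.3" --pt "13.0 2.3 0 0.35" --pt "13.0 2.3 0 0.35"

```text
time_s: 8.0
ee_pos: [0.4601, 0.2093, 0.0867]
tool_rot: [-2.918, -1.163, -0.002]
wrist_force: [-1.4, -0.8, 4.2]
gripper_width: 0.0004
```

```bash
python3 - <<'E'
from cell import status,capture,place_of
import cv2
from h import *
s=status.sense();print(s['ee_pos'],s['tool_rot'],s['wrist_force'],s['moment'],s['time_s'])
p=capture('side');a=cv2.resize(p['image'][300:400,270:390],None,fx=3.3,fy=5,interpolation=3)
w=capture('scene');b=cv2.resize(w['image'][200:300,390:510],None,fx=3.3,fy=5,interpolation=3)
cv2.imwrite('pics/s5.png',np.hstack([a,b]))
for q in (p,w):print([(r['conf'],r['centre']) for r in place_of(q,'estop_top')[:1]])
E
```

```text
[0.46010922 0.20931994 0.08674917] [-2.91823316e+00 -1.16331904e+00 -1.63508833e-03] [-1.3771791  -0.7680059   4.20986718] [-0.2255346   0.33529912  0.0093201 ] 8.0
[(0.46, [0.4821, 0.179, 0.101])]
[(0.67, [0.4887, 0.1818, 0.105])]
```

View pics/s5.png

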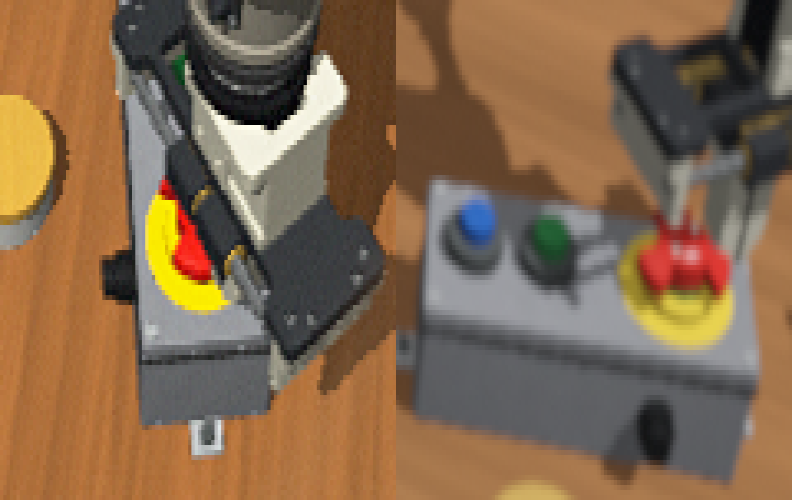

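Call:
arm_command --pt "3.0 0.1 0 0.07" --pt "4.5 0.3 0 0.12" --pt "4.5 0.3 0 0.12" --pt "4.5 0.3 0 0.12"

```text
time_s: 8.7
ee_pos: [0.4632, 0.2121, 0.0862]
tool_rot: [-2.983, -0.985, 0.0]
wrist_force: [-2.3, -1.4, 4.0]
gripper_width: 0.0006
```

```bash
python3 - <<'E'
from cell import status,capture,place_of
import cv2
from h import *
s=status.sense();print(s['ee_pos'],s['tool_rot'],s['wrist_force'],s['moment'],s['time_s'])
p=capture('side');a=cv2.resize(p['image'][300:400,270:390],None,fx=3.3,fy=5,interpolation=3)
w=capture('scene');b=cv2.resize(w['image'][200:300,390:510],None,fx=3.3,fy=5,interpolation=3)
cv2.imwrite('pics/s6.png',np.hstack([a,b]))
for q in (p,w):print([(r['conf'],r['centre']) for r in place_of(q,'estop_top')[:1]])
E
```

```text
[0.46316145 0.21209694 0.08623604] [-2.98293041e+00 -9.85350192e-01  2.18087945e-04] [-2.2680974  -1.42918661  3.95347141] [-0.23826152  0.40561419 -0.01700629] 8.7
[(0.56, [0.4851, 0.182, 0.1024])]
[(0.64, [0.4867, 0.1794, 0.1037])]
```

View pics/s6.png

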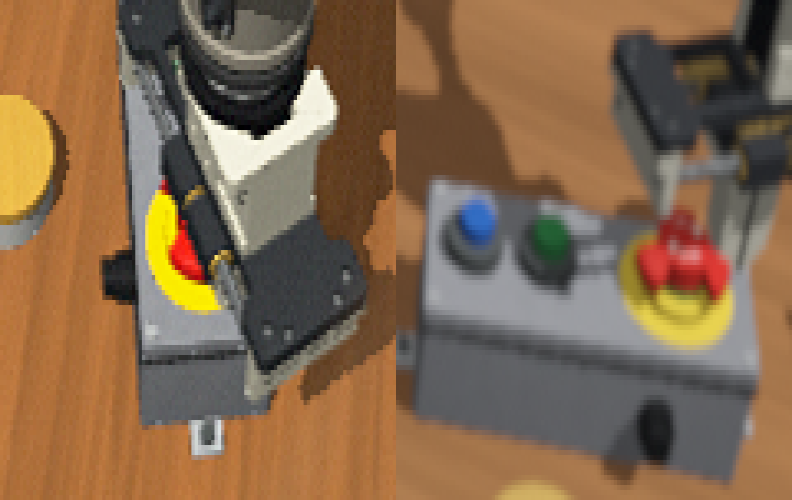

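There is a steady 4 N upward on the fingers, so the head is likely freed and riding up against the tapered finger. I'll back straight out radially to let it rise.

Call:
arm_command --pt "0 -3 0 0" --pt "0 -7 0 0" --pt "-1 -20 0 0" --pt "-1 -35 -20 0" --pt "-1 -50 -50 0" --pt "-1 -50 -80 0" --pt "-1 -50 -80 0"

```text
time_s: 9.78
ee_pos: [0.4337, 0.2532, 0.1683]
tool_rot: [-2.983, -0.985, -0.009]
wrist_force: [-0.5, -1.0, 0.0]
gripper_width: 0.0003
```

```bash
python3 - <<'E'
from cell import status,capture,place_of
import cv2
from h import *
s=status.sense();print(s['ee_pos'],s['tool_rot'],s['wrist_force'],s['moment'],s['time_s'])
p=capture('side');a=cv2.resize(p['image'][300:400,270:390],None,fx=3.3,fy=5,interpolation=3)
w=capture('scene');b=cv2.resize(w['image'][200:300,390:510],None,fx=3.3,fy=5,interpolation=3)
cv2.imwrite('pics/s7.png',np.hstack([a,b]))
for q in (p,w):print([(r['conf'],r['centre']) for r in place_of(q,'estop_top')[:1]])
E
```

```text
[0.43367823 0.25317348 0.1682731 ] [-2.98255331 -0.98482904 -0.00869201] [-0.47183491 -1.04667009  0.02430606] [-0.08497986  0.14141472  0.06123123] 9.775
[(0.59, [0.4837, 0.181, 0.1088])]
[(0.89, [0.4864, 0.182, 0.1113])]
```

View pics/s7.png

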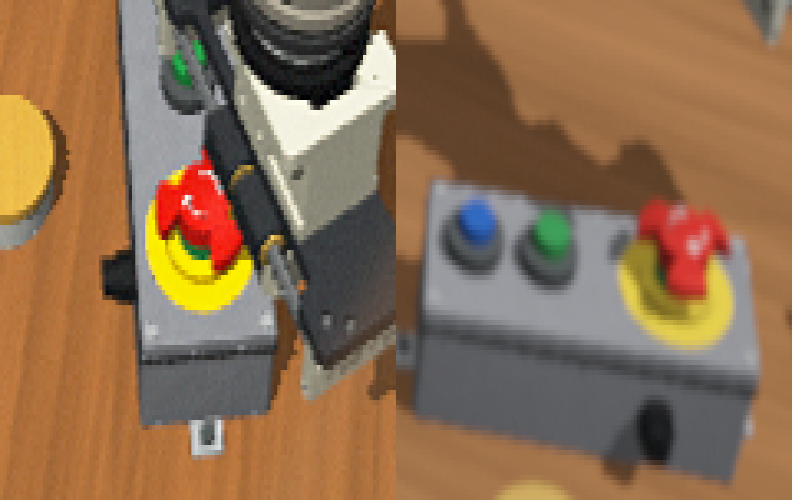

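The head is out (z≈0.109–0.111, stem visible) and turned back. I'll move over the blue button next.

Call:
arm_command --pt "-6 27 -10 -0.15" --pt "-12 54 -10 -0.3" --pt "-18 80 -10 -0.45" --pt "-25 106 -10 -0.6" --pt "-31 133 -10 -0.75" --pt "-38 160 -10 -0.9" --pt "-44 187 -10 -1.05" --pt "-50.5 213 0 -1.17" --pt "-50.5 213 20 -1.17" --pt "-50.5 213 40 -1.17" --pt "-50.5 213 50 -1.17" --pt "-50.5 213 50 -1.17"

```text
time_s: 11.48
ee_pos: [0.5183, 0.0505, 0.1153]
tool_rot: [-1.943, -2.466, 0.002]
wrist_force: [-0.5, 0.2, 0.3]
gripper_width: 0.0004
```

```bash
python3 - <<'E'
from cell import status,capture,place_of
import cv2
from h import *
s=status.sense();print(s['ee_pos'],s['tool_rot'],s['wrist_force'],s['moment'],s['time_s'])
p=capture('side');a=cv2.resize(p['image'][260:360,270:390],None,fx=3.3,fy=5,interpolation=3)
w=capture('scene');b=cv2.resize(w['image'][200:300,390:510],None,fx=3.3,fy=5,interpolation=3)
cv2.imwrite('pics/s8.png',np.hstack([a,b]))
for q in (p,w):print([(r['conf'],r['centre']) for r in place_of(q,'estop_top')[:1]])
E
```

```text
[0.51826381 0.05052692 0.11525445] [-1.94327440e+00 -2.46609622e+00  1.91268764e-03] [-0.50800982  0.23586116  0.29227749] [-0.10801538  0.06707155 -0.00489147] 11.475
[(0.93, [0.4827, 0.1805, 0.1091])]
[(0.68, [0.6356, 0.1362, 0.0007])]
```

View pics/s8.png

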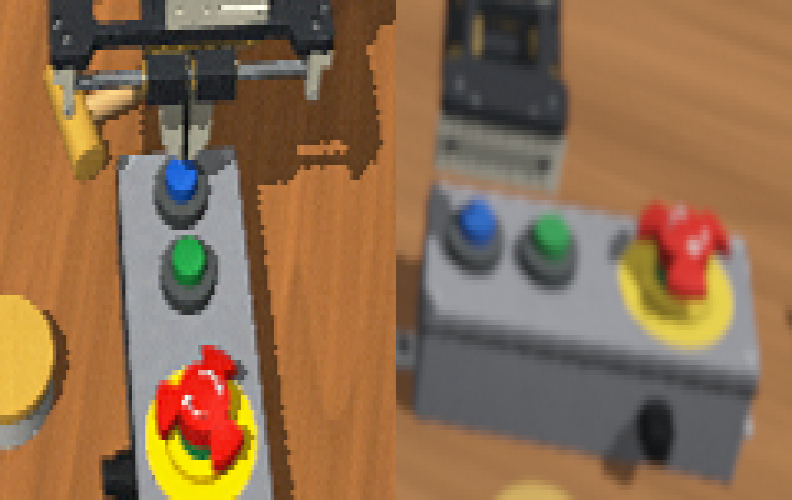

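Call:
arm_command --pt "1 1 12 0" --pt "1 1 20 0" --pt "1 1 25 0" --pt "1 1 28 0" --pt "1 1 30 0" --pt "1 1 30 0" --pt "1 1 30 0"

```text
time_s: 12.55
ee_pos: [0.5193, 0.0518, 0.088]
tool_rot: [1.944, 2.467, 0.001]
wrist_force: [-6.4, 0.9, 17.4]
gripper_width: 0.0005
```

```bash
python3 - <<'E'
from cell import status,capture,place_of
import cv2
from h import *
s=status.sense();print(s['ee_pos'],s['tool_rot'],s['wrist_force'],s['moment'],s['time_s'])
p=capture('side');a=cv2.resize(p['image'][260:360,270:390],None,fx=3.3,fy=5,interpolation=3)
w=capture('scene');b=cv2.resize(w['image'][200:300,390:510],None,fx=3.3,fy=5,interpolation=3)
cv2.imwrite('pics/s9.png',np.hstack([a,b]))
E
```

```text
[0.51934921 0.05175263 0.08800119] [1.94405680e+00 2.46734589e+00 5.54807851e-04] [-6.43496459  0.92000346 17.3604751 ] [-0.01562738  1.27291084  0.01734817] 12.55
```

View pics/s9.png

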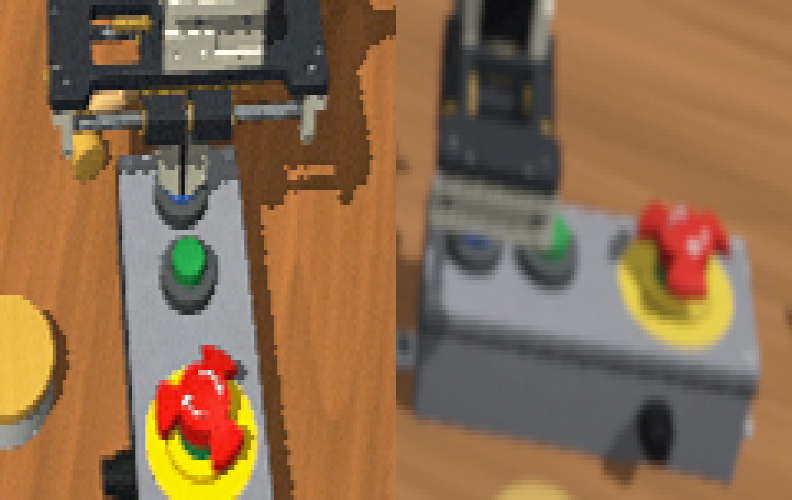

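The blue button is bottomed out at z=0.088 with 17 N. Now I'll release it and move well clear.

Call:
arm_command --pt "0 0 -20 0" --pt "0 0 -60 0" --pt "0 -30 -110 0" --pt "0 -80 -150 0" --pt "0 -110 -150 0" --pt "0 -110 -150 0" --pt "0 -110 -150 0"

```text
time_s: 13.52
ee_pos: [0.4133, 0.0259, 0.2362]
tool_rot: [1.944, 2.467, 0.001]
wrist_force: [-0.3, 0.1, 0.6]
gripper_width: 0.0002
```

```bash
python3 - <<'E'
from cell import status,capture,place_of
import cv2
from h import *
s=status.sense();print(s['ee_pos'],s['joint_velocities'],s['wrist_force'],s['time_s'])
p=capture('side');a=cv2.resize(p['image'][260:400,260:390],None,fx=3,fy=4,interpolation=3)
w=capture('scene');b=cv2.resize(w['image'][200:300,390:510],None,fx=3.3,fy=5.6,interpolation=3)
cv2.imwrite('pics/s10.png',np.hstack([a,b]))
for q in (p,w):
  for t in ('estop_top','reset_button_top','start_button_top','compound_tin','brass_mallet','sword_hilt'):
    print(t,[(r['conf'],r['centre']) for r in place_of(q,t)[:1]])
E
```

```text
[0.41331634 0.02589744 0.23621385] [ 0.0054737   0.02322155 -0.00931853  0.00014928  0.00318529 -0.00238679] [-0.27224326  0.1457537   0.5688039 ] 13.525
estop_top [(0.85, [0.4835, 0.1827, 0.1071])]
reset_button_top [(0.41, [0.5147, 0.0517, 0.0948])]
start_button_top [(0.59, [0.6302, 0.1307, -0.0007])]
compound_tin [(0.85, [0.6324, 0.1321, -0.0033])]
brass_mallet [(0.7, [0.6165, -0.0345, 0.0022])]
sword_hilt [(0.94, [0.4954, 0.3283, -0.0004])]
estop_top [(0.7, [0.4885, 0.1824, 0.1088])]
reset_button_top []
start_button_top [(0.46, [0.5074, 0.1, 0.0984])]
compound_tin [(0.58, [0.6369, 0.1329, 0.0014])]
brass_mallet [(0.86, [0.6143, -0.039, 0.0028])]
sword_hilt [(0.77, [0.4975, 0.3319, -0.0035])]
```

View pics/s10.png

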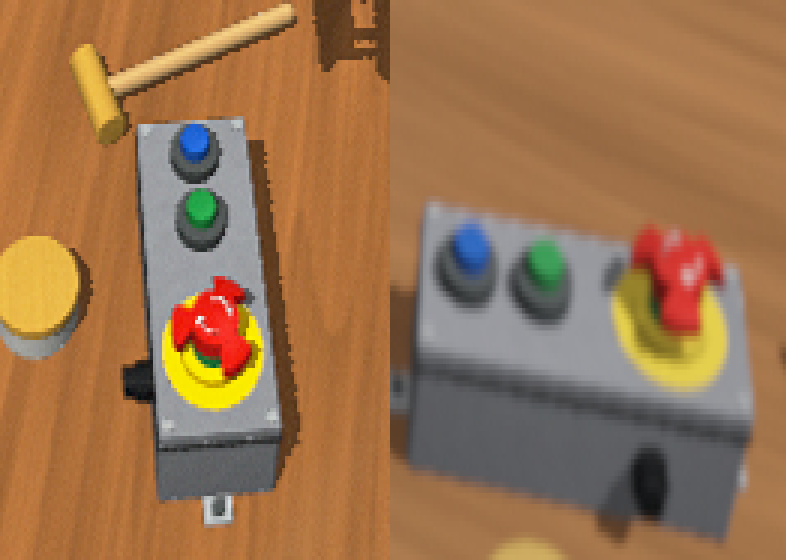

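Everything is out and nothing has moved, so I'm handing the job in.

```bash
python3 -c "
from cell import job;print(job.job_done())"
```

```text
the job is handed in; nothing more can be done
None
```

The emergency stop check is done and handed in; the robot's clock stood at about 13.5 s of the 58 s allowed. The hand-in gives no verdict, so the results below come from my own images and force readings.

1. **Latch:** I pushed the red head in with the shut fingertips and lifted off. It stayed in by itself, with its top at about 98.5 mm instead of 108 mm.
2. **Twist:** I pushed a lobe round clockwise from the -x scallop. The fingers felt about 3 N, then a steady 4 N upward, probably the freed head riding up against them. The head came fully out and turned back once I withdrew.
3. **Reset:** I pressed the blue button to its stop (tip at 88 mm, 17 N) and let it go.

**Last checks:** the final pictures show the red head out and turned back, with its top at 107–109 mm. Both buttons look out, and the arm is clear of everything. The networks put the hilt, tin and mallet within about 3 mm of their first positions, which is within their error. The scene camera did not find the mallet in its first picture, so its start position comes from the side camera alone.

**Disagreements:** some network reports were plainly wrong, and I relied on the pictures and other views there:
- In the last side picture it took the tin for the green button.
- In the last scene picture it missed the blue button.

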